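# Charge the bead doser by exactly two crank turns

### The arm

A 6-joint arm with a two-finger parallel gripper is mounted at the origin on a cart in front of the work surface, level with it; the furniture and walls round the work are solid. World frame = base frame: x ahead of the robot, y to its left, z up, the work surface at z = 0. Lengths are in m, angles in rad, forces in N, time in s.
With the tool pointing down it reaches from about 0.425 to 0.95 m from the base axis. Payload 3.5 kg.
Tool frame: the origin (TCP) lies at the very end of the fingers, on their centre line; the grasp point (between the pads) lies 19 mm behind it (ctrl.grip_point_offset is the distance from the TCP to the grasp point, in m); z points along the fingers, y is the line along which they close (so a half turn about z gives the same grasp; the last joint's range is limited). The gripper opens to 85 mm and grips with 20 to 120 N. Pads are 22 mm wide; open, the fingers measure 114 mm over their backs; the gripper's body (76 mm by 85 mm) begins 54 mm behind the grasp point. The pads swing forward as they close: fully open they stand 13 mm farther back than shut.
Start: joints at [1.057, 0.286, 1.577, -0, 1.279, -0.15], TCP at [0.24, 0.631, 0.231] pointing down, gripper open.
Joint ranges: [-2.77, 2.77], [-0.9, 2.22], [0.21, 2.48], [-1.53, 4.67], [0.24, 2.81], [-2.84, 2.84]. Speed limits (rad/s): [2.79, 2.79, 3.14, 3.14, 3.14, 3.14].

### API

Orientations are given as a unit quaternion [x, y, z, w].
In Python, from plant import ctrl gives the robot as it stands. The module is installed in compiled form; this text tells all that it offers.
- The arm moves only by the shell command python3 -m pendant 'ROWS' [OPENING] [FORCE]. ROWS is JSON, a list of rows, each an object of numbers: "dx", "dy", "dz": the shift along the tool's x, y, z in cm; "twist": the turn about the tool's z in degrees. A call has 1 to 10 rows; each row is the pose to reach, as a shift and turn from the pose commanded when the call began, along the tool's axes at that moment; what a row does not reach only later rows make up. A row lasts 1/8 s, in which the tool goes at most 62.5 mm and 10.7 degrees, less where a joint would pass 70% of its speed; a pose out of reach is approached as far as the arm can. A call with a gripper value outside its range is refused whole. OPENING is the opening in per cent of the stroke, from 0 (shut) to 100 (fully open), set as the call begins (- or left out, the last holds). The fingers move at their own pace and stop on an object; FORCE is the grip in N (left out, the last holds). Time passes only in rows, so rows that repeat a pose let the fingers close. It gives the time, the measured TCP pose, the force, the opening and the grip force at its end, in the units of the state.
- ctrl.get_state(): the state, without advancing time (a new reading comes with each control period).
- ctrl.read_camera(name): name is "scene" or "top"; returns a dict with "img" (400x640x3 uint8, red, green, blue), "depth" (400x640 float32, m along the optical axis (not along the pixel's ray), 0 where there is no reading), "camera_matrix" (3x3 intrinsics, pixels), "xyz" and "rotation" of the camera in the world. Camera axes: x right, y up, looking along -z (the intrinsics and any distortion apply to the point x, -y, -z); pixel columns grow to the right and rows downward; lengths in m; the calibration is good to about 2 mm. A picture is of the moment at which its call begins.
- ctrl.sign_off(): hands the job in; it is judged then, once.
The state is a dict: "time": time; "qpos": joint angles; "dq": joint speeds; "joint_efforts": joint torques, N m; "eef_pos": TCP position; "tcp_rot": TCP orientation; "contact_force": force on the tool from outside, world axes, zero at the start; "wrist_torque": the same for the moment, N m; "opening": opening from 0.0 (shut) to 1.0 (fully open); "finger_force": force on a finger pad.
Only numpy, scipy, OpenCV 4.12 (cv2) and the standard library are available. Lean on these libraries where they do the work, as an engineer would, in place of code of your own. Each camera call takes 0.05 s, during which the arm holds its last target. There are 200 camera calls.

### The job

Charge the bead doser and discharge it into its dish. Turn the crank clockwise (seen from above) through its free play until you feel it take up the load, and from that point give it exactly two full turns more, leading the handle round without dragging it in or out along its arm. Then let go and gently push the discharge tab fully home, to the chute end; leave the dish, beaker and bottle where they stand.

Things in the scene. Friction and masses are not known exactly. Their poses are not given: they have to be found in the camera images.
- doser: Dosing unit fixed to the worktop, origin at the centre of its underside. Steel base plate 126 x 196 mm; on it a white block (110 x 104 mm, top 72 mm high) on the -y side, with the crank on top, and a grey deck (110 x 76 mm, top 36 mm) on the +y side, with a guide rail 42 mm high along each side. Its x axis points from its front to its rear, where the chute is; z up.
- crank_axis (a point): Point on the vertical axis of the crank, 119 mm above the worktop, level with the middle of the handle; x, y, z as the doser's. Turned clockwise (seen from above) the crank first runs free, with about 0.2 N at the handle, through a play of anything from 0.3 to 3.0 rad that nothing shows; then a dog takes up the metering rotor, which resists with about 8 N at the handle from there on.
- crank_arm (a point): Outer end of the flat steel crank arm, 69 mm from the axis; the arm's top is 90 mm above the worktop, hub and nut (26 mm thick) reach 98 mm. At the start the arm may point anywhere. It has no end stop and does not spring back. Turned back after cranking, the crank runs free for 3.0 rad and only then turns the rotor backwards.
- handle_mid (a point): Middle of the crank's black upright round handle: 24 mm thick (22 at the waist), 43 mm tall, from 95 to 138 mm above the worktop (this point 119 mm), 45 mm from the crank axis. It spins freely on its pin, so a gripper may hold it and keep its own orientation while it goes round.
- handle_give (a joint): Spring slide of the handle along the crank arm, in m: 0 at rest (45 mm from the axis), positive outwards, 1200 N/m, 9 mm to either end. Beyond 6 mm (7 N) the crank is being strained.
- piston (a joint): Hidden metering piston inside the block, in m: 0 at the start, growing by only 0.0001 (0.1 mm) for a full clockwise turn of the rotor, far below what the measurement can resolve; it cannot be seen and serves for judging alone.
- gate (a joint): Discharge slide on the grey deck, in m: 0 to 0.008 at the start, 0.045 fully home against its stop at the rear (chute) end; it resists with about 2.5 N and stays where it is left.
- gate_tab (a point): The discharge slide's upright black tab on the grey deck, 10 mm thick along the direction of travel, 30 mm wide across it and 46 mm tall, its top 87 mm above the worktop; this point is 5 mm below the top, midway. Its x axis is the direction of travel to home (away from the robot, to the chute), y across. About 26 mm lie between the tab and the white block.
- dish: Flat round petri dish with a reddish filling, 60 mm across, 15 mm high, origin at the centre of its underside; stands on the worktop below the chute at the rear of the grey deck. Leave it there.
- beaker: Empty small clear beaker, 56 mm across, 62 mm high, origin at the centre of its underside; stands to the right of the doser. Leave it.
- bottle: Amber bottle with a black cap, 48 mm across, 88 mm high, origin at the centre of its underside; stands to the left of the doser, before the laptop. Leave it.
Mind the look-alikes: they are no part of the job. Of the things that look like the dish, the largest one is meant.

How it is judged:
On the way, in this order (a step that is already met when the one before it is completed fails the run):
1. the rotor has been turned two turns from take-up, with the discharge slide still forward (value of joint piston between 0.000195833 and 0.000204167 m and value of joint gate below 0.012 m), for 0.2 s.
2. the discharge slide is home (value of joint piston between 0.000195833 and 0.000204167 m and value of joint gate above 0.042 m), for 0.2 s.
At the end, for the whole second after the job is handed in: The rotor stands two full turns (within 15 degrees) clockwise of where it began, i.e. the piston at 0.0002 m; the discharge slide is home to within 3 mm; the dish is at rest (all of step 2 and linear speed of dish below 0.01 m/s); the robot touches nothing.
It fails at once if the handle is dragged more than 6 mm in or out along its arm (7 N) (value of joint handle_give above 0.006 m or value of joint handle_give below -0.006 m).
It fails at once if the discharge tab is pushed with more than 30 N (contact force between the arm and gate above 30 N).
It fails at once if the rotor is driven more than a quarter turn past two turns, or a quarter turn backwards (value of joint piston above 0.000225 m or value of joint piston below -2.5e-05 m).
It fails at once if the dish, beaker or bottle is shifted by more than 15 mm (distance of any of dish, beaker, bottle from where it was at the start of the episode above 0.015 m).
It also fails if it takes over 70 s, if anything falls off the work surface, if the arm or the gripper's body presses on something with over 40 N, if the wrist force passes 120 N, or if a joint passes its speed limit or range.

## Working session

There is one attempt and no reset: what is moved stays moved. The work goes in short steps, Python scripts to look and compute and a shell command to move; the robot and the scene stay as the last step left them, time stands still between calls to the robot, and variables do not carry over. Pictures are saved under pics/ and viewed, at most 10 in all, crops included, and the job is handed in when it is done.

```bash
mkdir -p pics; cat > h.py <<'E'
import numpy as np,cv2
from plant import ctrl
def cam(n):
    c=ctrl.read_camera(n); return c
def pts(c):
    d=c["depth"];K=np.array(c["camera_matrix"]);v,u=np.mgrid[:d.shape[0],:d.shape[1]]
    p=np.stack([(u-K[0,2])/K[0,0]*d,-(v-K[1,2])/K[1,1]*d,-d],-1)
    R=np.array(c["rotation"]).reshape(3,3) if np.size(c["rotation"])==9 else None
    if R is None:
        from scipy.spatial.transform import Rotation as S; R=S.from_quat(c["rotation"]).as_matrix()
    return p@R.T+np.array(c["xyz"])
E
python3 - <<'E'
from h import *
for n in("scene","top"):
    c=cam(n); print(n,c["xyz"],c["rotation"],c["camera_matrix"],c.keys()); cv2.imwrite(f"pics/{n}1.png",c["img"][:,:,::-1]); np.savez(f"{n}1.npz",p=pts(c),img=c["img"],d=c["depth"])
print(ctrl.get_state())
E
```

```text
scene [-0.00312344 -0.64635748  0.91371807] [ 0.31073507 -0.16938471 -0.42573803  0.83276627] [[364.82117935   0.         317.07552512]
 [  0.         364.82117935 202.04933781]
 [  0.           0.           1.        ]] dict_keys(['img', 'depth', 'camera_matrix', 'xyz', 'rotation'])
top [ 0.42967079 -0.25296617  1.23137276] [ 0.04380147 -0.04042243 -0.69769893  0.71390732] [[494.48035677   0.         322.58807416]
 [  0.         494.48035677 204.84379215]
 [  0.           0.           1.        ]] dict_keys(['img', 'depth', 'camera_matrix', 'xyz', 'rotation'])
{'time': 0.1, 'qpos': array([ 1.05699537e+00,  2.87143155e-01,  1.57801952e+00,  2.96126951e-05,
        1.27858780e+00, -1.49995617e-01]), 'dq': array([-0.00046685, -0.00204687, -0.00310327, -0.00053079,  0.00070281,
       -0.0018385 ]), 'joint_efforts': array([ 6.56612319e-04, -4.07297587e+01, -2.93699098e+01, -1.41132873e-04,
        3.48144684e-03,  1.08452741e-05]), 'eef_pos': array([0.23985951, 0.63031992, 0.23004743]), 'tcp_rot': array([ 1.80905284e-01,  9.83499931e-01, -1.01541268e-03, -3.64951483e-04]), 'contact_force': array([ 0.34848663, -1.0573695 , -0.01162251]), 'wrist_torque': array([6.45075114e-02, 5.78571444e-05, 8.65009198e-02]), 'finger_force': 0.0, 'opening': 0.9979351184488348}
```

View pics/scene1.png

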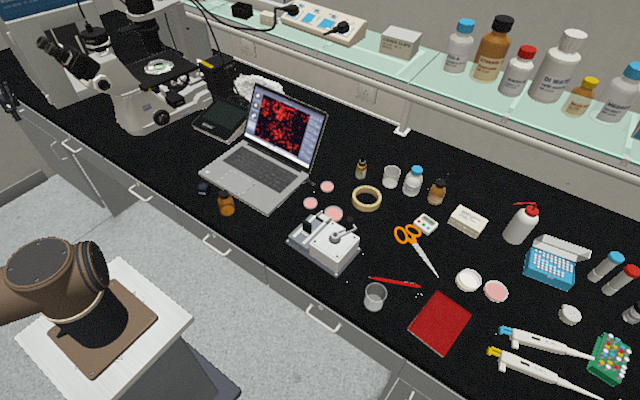

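View pics/top1.png

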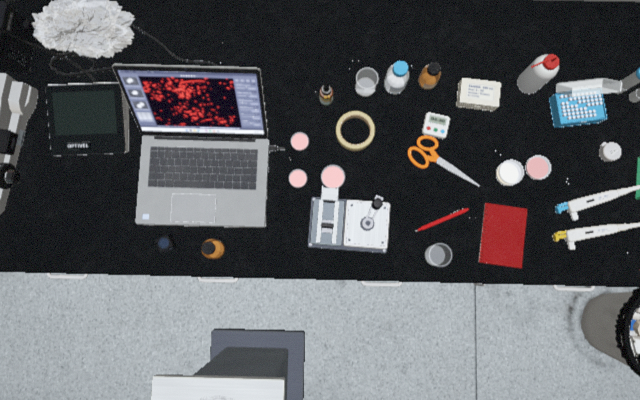

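The scene view shows the doser at about (325,243) and the top view at (350,224). In the top view the crank hub is at (368,224), the black handle at (377,202), and the deck with its tab at (328,222). The dish is the largest pink disc, at (332,177). The smaller pink discs at (299,141) and (297,178) and the one at (538,167) are look-alikes. The black things that could pass for the handle are the laptop mouse (165,243) and the bottle cap (210,245).

```bash
python3 - <<'E'
from h import *
t=np.load("top1.npz");p,im=t["p"],t["img"]
cr=cv2.resize(im[160:270,290:410],None,fx=5,fy=5,interpolation=cv2.INTER_CUBIC)
cv2.imwrite("pics/crop1.png",cr[:,:,::-1])
s=np.load("scene1.npz");ps,ims=s["p"],s["img"]
for nm,P,I in(("top",p,im),("scene",ps,ims)):
    R=(P[...,0]>.3)&(P[...,0]<.75)&(P[...,1]<.0)&(P[...,1]>-.45) if 0 else (P[...,2]>-9)
    if nm=="top": R=np.zeros(I.shape[:2],bool);R[165:260,300:400]=1
    else: R=np.zeros(I.shape[:2],bool);R[205:280,280:365]=1
    dark=I.max(-1)<60
    z=P[...,2]
    def rep(k,m):
        q=P[m&R]; print(nm,k,len(q),q.mean(0).round(4) if len(q) else '', q.min(0).round(3) if len(q) else '',q.max(0).round(3) if len(q) else '')
    rep("handle top",dark&(z>.125)&(z<.15)); rep("handle all",dark&(z>.1)&(z<.15))
    rep("tab top",dark&(z>.078)&(z<.095)); rep("block top",(z>.066)&(z<.078)&(I.min(-1)>120))
    m=((z>.066)&(z<.078)&(I.min(-1)>120)&R)
    print(cv2.minAreaRect(P[m][:,:2].astype(np.float32)))
    rep("hub",(z>.094)&(z<.103)&~dark)
    rep("rail",(z>.039)&(z<.046))
    m=(z>.039)&(z<.046)&R&(I.min(-1)>60); print(cv2.minAreaRect(P[m][:,:2].astype(np.float32)))
E
```

```text
top handle top 19 [ 0.5651 -0.3628  0.1347] [ 0.557 -0.372  0.126] [ 0.576 -0.357  0.14 ]
top handle all 23 [ 0.5643 -0.3628  0.132 ] [ 0.557 -0.372  0.117] [ 0.576 -0.357  0.14 ]
top tab top 3 [ 0.5173 -0.2495  0.0875] [ 0.517 -0.253  0.086] [ 0.517 -0.246  0.088]
top block top 1654 [ 0.5241 -0.3487  0.0713] [ 0.472 -0.403  0.066] [ 0.583 -0.296  0.078]
((0.5271023511886597, -0.34997543692588806), (0.1032358780503273, 0.10904224961996078), 86.55009460449219)
top hub 41 [ 0.5311 -0.3512  0.0964] [ 0.517 -0.372  0.094] [ 0.589 -0.338  0.102]
top rail 446 [ 0.5344 -0.2576  0.0419] [ 0.471 -0.381  0.039] [ 0.605 -0.222  0.046]
((0.5392529368400574, -0.3034265339374542), (0.1620507687330246, 0.12811024487018585), 86.9236831665039)
scene handle top 56 [ 0.5631 -0.369   0.1352] [ 0.553 -0.379  0.125] [ 0.575 -0.358  0.14 ]
scene handle all 94 [ 0.561  -0.3693  0.1263] [ 0.553 -0.379  0.1  ] [ 0.575 -0.358  0.14 ]
scene tab top 38 [ 0.5226 -0.2691  0.0852] [ 0.512 -0.384  0.078] [ 0.584 -0.241  0.09 ]
scene block top 951 [ 0.5176 -0.3519  0.0713] [ 0.468 -0.402  0.066] [ 0.581 -0.298  0.078]
((0.5239611268043518, -0.35006245970726013), (0.10304095596075058, 0.109407439827919), 87.09790802001953)
scene hub 32 [ 0.5305 -0.355   0.0966] [ 0.514 -0.377  0.094] [ 0.569 -0.338  0.1  ]
scene rail 305 [ 0.5243 -0.2821  0.0421] [ 0.467 -0.404  0.039] [ 0.606 -0.225  0.046]
((0.5361043214797974, -0.31479257345199585), (0.17568251490592957, 0.13063828647136688), 86.55402374267578)
```

View pics/crop1.png

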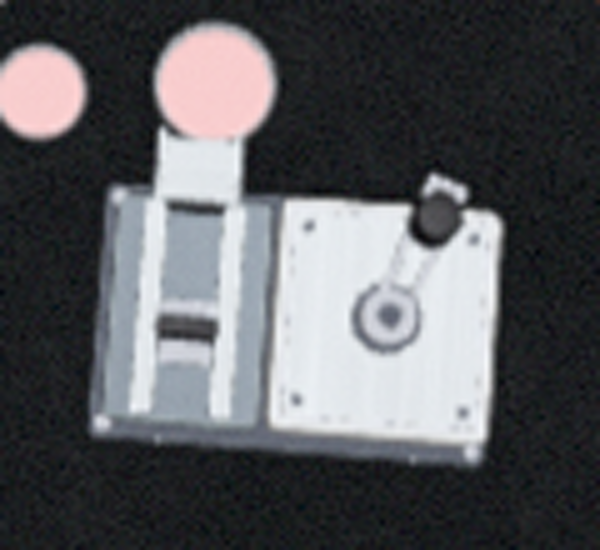

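The crop confirms the layout: hub at crop (388,317), handle top at (437,215), tab at (188,327), and the dish below the chute at (215,82). Next I cast rays at the known heights.

```bash
cat >> h.py <<'E'
def ray(c,u,v,z):
    from scipy.spatial.transform import Rotation as S
    K=np.array(c["camera_matrix"]);R=S.from_quat(c["rotation"]).as_matrix()
    d=R@np.array([(u-K[0,2])/K[0,0],-(v-K[1,2])/K[1,1],-1]);o=np.array(c["xyz"])
    return o+d*(z-o[2])/d[2]
E
python3 - <<'E'
from h import *
c=cam("top");im=c["img"]
f=lambda x,y:(290+x/5-.4,160+y/5-.4)
hub=ray(c,*f(388,317),.098);h=ray(c,*f(437,215),.138)
print("hub",hub,"handle",h,"r",np.hypot(*(h-hub)[:2]),"ang",np.degrees(np.arctan2(*(h-hub)[1::-1])))
# arm tip
print("armtip",ray(c,*f(447,182),.09)); print("tab",ray(c,*f(188,326),.087))
for a,b in((112,190),(95,432),(480,460)): print("plate",ray(c,*f(a,b),.01))
print("block",[ray(c,*f(a,b),.072)[:2].round(4) for a,b in((284,202),(500,215),(487,440),(270,426))])
s=cam("scene")
# scene handle top: contour of dark pixels near top
p=pts(s);m=(s["img"].max(-1)<70)&(p[...,2]>.12)&(p[...,2]<.15)&(p[...,0]<.62)&(p[...,0]>.5)&(p[...,1]<-.3)&(p[...,1]>-.42)
v,u=np.nonzero(m);print("scene",u.mean(),v.mean(),ray(s,u.mean(),v.mean(),.132))
E
```

```text
hub [ 0.52564965 -0.34941228  0.098     ] handle [ 0.56832296 -0.36725736  0.138     ] r 0.046254272736712884 ang -22.69365531072711
armtip [ 0.59000479 -0.37677336  0.09      ]
tab [ 0.52027211 -0.2576701   0.087     ]
plate [ 0.59342973 -0.21861684  0.01      ]
plate [ 0.47298832 -0.21333569  0.01      ]
plate [ 0.4636252  -0.40299362  0.01      ]
block [array([ 0.5812, -0.3018]), array([ 0.5774, -0.4039]), array([ 0.4713, -0.3986]), array([ 0.4755, -0.2971])]
scene 349.421875 220.890625 [ 0.56352956 -0.36834403  0.132     ]
```

```bash
python3 -m pendant '[{"dx":-5,"dy":-3,"dz":-2,"twist":7},{"dx":-11,"dy":-5,"dz":-2,"twist":14},{"dx":-16,"dy":-8,"dz":-2,"twist":21},{"dx":-22,"dy":-10,"dz":-2,"twist":28},{"dx":-27,"dy":-12,"dz":-2,"twist":35},{"dx":-30,"dy":-17,"dz":-2,"twist":42},{"dx":-33,"dy":-22,"dz":-2,"twist":49},{"dx":-36,"dy":-28,"dz":-2,"twist":56},{"dx":-39,"dy":-34,"dz":-2,"twist":63},{"dx":-42,"dy":-40,"dz":-2,"twist":69.2}]' 60 60
python3 -c "
from h import *;s=ctrl.get_state();print(s['eef_pos'],s['tcp_rot'],s['qpos'])"
```

```text
time: 1.45
eef_pos: [0.4887, 0.1193, 0.2514]
tcp_rot: [0.709, 0.706, 0.0, 0.0]
contact_force: [0.4, 0.2, 0.0]
opening: 0.599
finger_force: 0.0
[0.48874045 0.11932136 0.25135642] [7.08564495e-01 7.05646012e-01 1.58439782e-04 1.92459065e-04] [ 3.75626678e-02 -1.15860739e-01  1.96971130e+00 -7.05491386e-05
  1.28724814e+00  4.17097495e-02]
```

```bash
python3 -m pendant '[{"dx":-6,"dy":1},{"dx":-12,"dy":2},{"dx":-18,"dy":3},{"dx":-24,"dy":4},{"dx":-30,"dy":5},{"dx":-36,"dy":6},{"dx":-42,"dy":7},{"dx":-47.5,"dy":7.6},{"dx":-47.5,"dy":7.6},{"dx":-47.5,"dy":7.6}]'
python3 - <<'E'
from h import *
s=ctrl.get_state();print(s['eef_pos'],s['tcp_rot'],s['contact_force'],s['qpos'])
c=cam("scene");cr=cv2.resize(c["img"][150:290,250:430],None,fx=4,fy=4,interpolation=cv2.INTER_CUBIC)
cv2.imwrite("pics/s2.png",cr[:,:,::-1])
E
```

```text
[0.48874045 0.11932136 0.25135642] [7.08564495e-01 7.05646012e-01 1.58439782e-04 1.92459065e-04] [0.37557552 0.20432867 0.0208997 ] [ 3.75626678e-02 -1.15860739e-01  1.96971130e+00 -7.05491386e-05
  1.28724814e+00  4.17097495e-02]$[0]: bad value
```

View pics/s2.png

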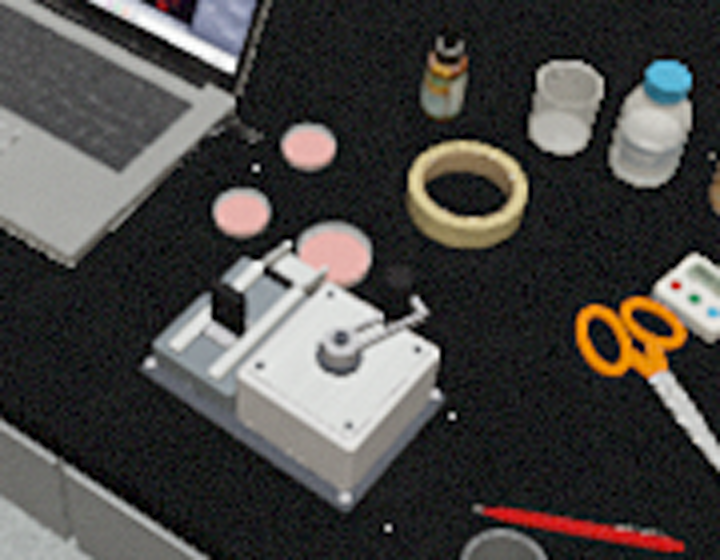

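The crop shows the crank clear of the arm, with its black handle at crop (400,275) on the arm tip at (420,305). The tab is at (228,305). That move was refused, so I'm retrying with all four keys in each row.

```bash
python3 -m pendant '[{"dx":-6,"dy":1,"dz":0,"twist":0},{"dx":-12,"dy":2,"dz":0,"twist":0},{"dx":-18,"dy":3,"dz":0,"twist":0},{"dx":-24,"dy":4,"dz":0,"twist":0},{"dx":-30,"dy":5,"dz":0,"twist":0},{"dx":-36,"dy":6,"dz":0,"twist":0},{"dx":-42,"dy":7,"dz":0,"twist":0},{"dx":-47.5,"dy":7.6,"dz":0,"twist":0},{"dx":-47.5,"dy":7.6,"dz":0,"twist":0},{"dx":-47.5,"dy":7.6,"dz":0,"twist":0}]'
python3 - <<'E'
from h import *
s=ctrl.get_state();print(s['eef_pos'],s['tcp_rot'],s['contact_force'],s['qpos'])
E
```

```text
time: 2.75
eef_pos: [0.5644, -0.3534, 0.2507]
tcp_rot: [0.707, 0.707, 0.0, -0.001]
contact_force: [0.1, 0.3, -0.4]
opening: 0.601
finger_force: 0.0
[ 0.5643573  -0.35339197  0.25069358] [ 7.07488810e-01  7.06724142e-01  1.55127018e-04 -7.39415256e-04] [ 0.1487746   0.2708346  -0.35412468] [-7.11726269e-01  2.53710659e-01  1.58080887e+00  4.33884406e-04
  1.30852490e+00 -7.10757664e-01]
```

```bash
python3 -m pendant '[{"dx":0,"dy":0,"dz":3,"twist":0},{"dx":0,"dy":0,"dz":6,"twist":0},{"dx":0,"dy":0,"dz":9,"twist":0},{"dx":0,"dy":0,"dz":9,"twist":0},{"dx":0,"dy":0,"dz":9,"twist":0}]'
python3 - <<'E'
from h import *
s=ctrl.get_state();print(s['eef_pos'],s['tcp_rot'],s['contact_force'])
for n,b in(("scene",(170,270,290,400)),("top",(160,270,290,410))):
    c=cam(n);r=b;cr=cv2.resize(c["img"][r[0]:r[1],r[2]:r[3]],None,fx=5,fy=5,interpolation=cv2.INTER_CUBIC)
    cv2.imwrite(f"pics/{n}3.png",cr[:,:,::-1])
E
```

```text
time: 3.38
eef_pos: [0.5654, -0.3533, 0.163]
tcp_rot: [0.707, 0.707, 0.0, 0.001]
contact_force: [0.6, 0.3, -0.3]
opening: 0.603
finger_force: 0.0
[ 0.56537401 -0.35327279  0.16302432] [7.06932134e-01 7.07280620e-01 1.07257884e-04 1.03516428e-03] [ 0.62297931  0.27259238 -0.33910614]
```

View pics/scene3.png

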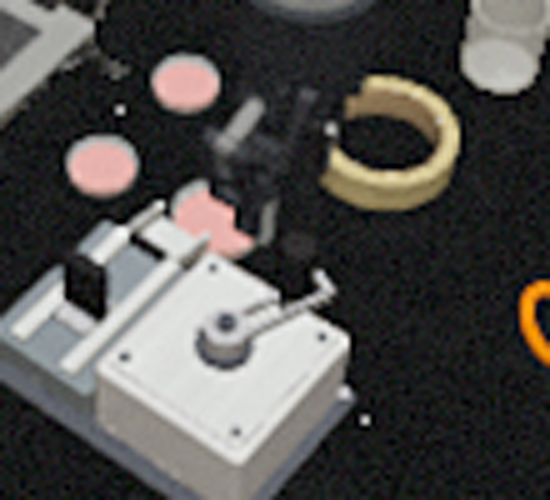

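The fingers hover left of the handle, with the pads around crop (250,170) and the handle at (300,245). The TCP has to go 14 mm in -y before descending.

```bash
python3 -m pendant '[{"dx":-1.4,"dy":0.2,"dz":0,"twist":0},{"dx":-1.4,"dy":0.2,"dz":0,"twist":0},{"dx":-1.4,"dy":0.2,"dz":0,"twist":0}]'; python3 -m pendant '[{"dx":0,"dy":0,"dz":2,"twist":0},{"dx":0,"dy":0,"dz":4,"twist":0},{"dx":0,"dy":0,"dz":5,"twist":0},{"dx":0,"dy":0,"dz":6,"twist":0},{"dx":0,"dy":0,"dz":6,"twist":0},{"dx":0,"dy":0,"dz":6,"twist":0}]'
python3 - <<'E'
from h import *
s=ctrl.get_state();print(s['eef_pos'],s['tcp_rot'],s['contact_force'])
c=cam("scene");cr=cv2.resize(c["img"][170:270,290:400],None,fx=5,fy=5,interpolation=cv2.INTER_CUBIC)
cv2.imwrite(f"pics/scene4.png",cr[:,:,::-1])
E
```

```text
time: 3.85
eef_pos: [0.5665, -0.3683, 0.1615]
tcp_rot: [0.708, 0.707, 0.0, 0.0]
contact_force: [0.3, -0.2, -0.7]
opening: 0.603
finger_force: 0.0
time: 4.6
eef_pos: [0.567, -0.3681, 0.102]
tcp_rot: [0.707, 0.707, 0.0, 0.001]
contact_force: [0.6, 0.0, -0.8]
opening: 0.603
finger_force: 0.0
[ 0.56695828 -0.36811714  0.10195552] [7.07373098e-01 7.06840131e-01 3.04005023e-05 5.73487216e-04] [ 0.6140756   0.03176727 -0.76436824]
```

View pics/scene4.png

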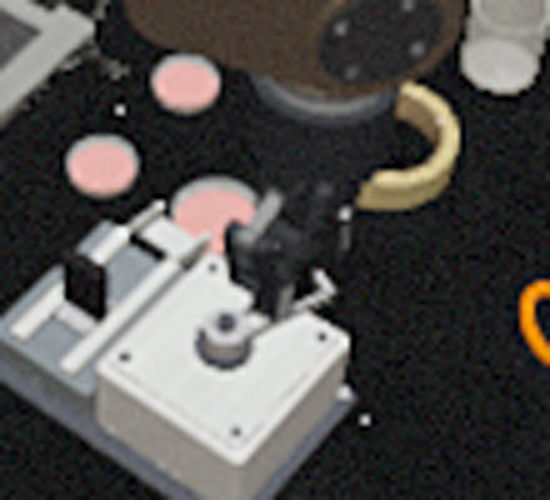

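The fingers now straddle the handle on the arm, at about crop (285,265). Closing gently.

```bash
python3 -m pendant '[{"dx":0,"dy":0,"dz":0,"twist":0},{"dx":0,"dy":0,"dz":0,"twist":0},{"dx":0,"dy":0,"dz":0,"twist":0},{"dx":0,"dy":0,"dz":0,"twist":0},{"dx":0,"dy":0,"dz":0,"twist":0},{"dx":0,"dy":0,"dz":0,"twist":0}]' 10 30
```

```text
time: 5.4
eef_pos: [0.5669, -0.3681, 0.1019]
tcp_rot: [0.707, 0.707, 0.0, 0.0]
contact_force: [-0.6, -0.5, 3.5]
opening: 0.261
finger_force: 29.5
```

```bash
(python3 -m pendant '[{"dx":-0.42,"dy":-0.21,"dz":0,"twist":0},{"dx":-0.42,"dy":-0.21,"dz":0,"twist":0}]'
python3 -m pendant '[{"dx":-0.33,"dy":-0.21,"dz":0,"twist":0},{"dx":-0.33,"dy":-0.21,"dz":0,"twist":0}]'
python3 -m pendant '[{"dx":-0.31,"dy":-0.24,"dz":0,"twist":0},{"dx":-0.31,"dy":-0.24,"dz":0,"twist":0}]'
python3 -m pendant '[{"dx":-0.29,"dy":-0.27,"dz":0,"twist":0},{"dx":-0.29,"dy":-0.27,"dz":0,"twist":0}]'
python3 -m pendant '[{"dx":-0.27,"dy":-0.29,"dz":0,"twist":0},{"dx":-0.27,"dy":-0.29,"dz":0,"twist":0}]'
python3 -m pendant '[{"dx":-0.24,"dy":-0.31,"dz":0,"twist":0},{"dx":-0.24,"dy":-0.31,"dz":0,"twist":0}]'
python3 -m pendant '[{"dx":-0.21,"dy":-0.33,"dz":0,"twist":0},{"dx":-0.21,"dy":-0.33,"dz":0,"twist":0}]') | grep -E "pos|contact|finger"
```

```text
eef_pos: [0.5645, -0.3727, 0.1018]
contact_force: [0.4, 0.1, 4.2]
finger_force: 29.6
eef_pos: [0.5624, -0.3759, 0.1018]
contact_force: [-0.2, 0.0, 4.6]
finger_force: 29.6
eef_pos: [0.56, -0.3791, 0.1018]
contact_force: [1.0, -0.9, 4.6]
finger_force: 29.6
eef_pos: [0.5573, -0.382, 0.1018]
contact_force: [-0.9, -0.3, 4.1]
finger_force: 29.6
eef_pos: [0.5543, -0.3847, 0.1018]
contact_force: [0.0, -0.2, 5.3]
finger_force: 29.6
eef_pos: [0.5512, -0.3871, 0.1018]
contact_force: [-0.3, -0.2, 5.6]
finger_force: 29.6
eef_pos: [0.5478, -0.3891, 0.1018]
contact_force: [0.3, -0.9, 4.9]
finger_force: 29.6
```

```bash
(python3 -m pendant '[{"dx":-0.18,"dy":-0.35,"dz":0,"twist":0},{"dx":-0.18,"dy":-0.35,"dz":0,"twist":0}]'
python3 -m pendant '[{"dx":-0.15,"dy":-0.36,"dz":0,"twist":0},{"dx":-0.15,"dy":-0.36,"dz":0,"twist":0}]'
python3 -m pendant '[{"dx":-0.12,"dy":-0.37,"dz":0,"twist":0},{"dx":-0.12,"dy":-0.37,"dz":0,"twist":0}]'
python3 -m pendant '[{"dx":-0.09,"dy":-0.38,"dz":0,"twist":0},{"dx":-0.09,"dy":-0.38,"dz":0,"twist":0}]'
python3 -m pendant '[{"dx":-0.05,"dy":-0.39,"dz":0,"twist":0},{"dx":-0.05,"dy":-0.39,"dz":0,"twist":0}]'
python3 -m pendant '[{"dx":-0.02,"dy":-0.39,"dz":0,"twist":0},{"dx":-0.02,"dy":-0.39,"dz":0,"twist":0}]'
python3 -m pendant '[{"dx":0.02,"dy":-0.39,"dz":0,"twist":0},{"dx":0.02,"dy":-0.39,"dz":0,"twist":0}]'
python3 -m pendant '[{"dx":0.05,"dy":-0.39,"dz":0,"twist":0},{"dx":0.05,"dy":-0.39,"dz":0,"twist":0}]'
python3 -m pendant '[{"dx":0.09,"dy":-0.38,"dz":0,"twist":0},{"dx":0.09,"dy":-0.38,"dz":0,"twist":0}]'
python3 -m pendant '[{"dx":0.12,"dy":-0.37,"dz":0,"twist":0},{"dx":0.12,"dy":-0.37,"dz":0,"twist":0}]'
python3 -m pendant '[{"dx":0.15,"dy":-0.36,"dz":0,"twist":0},{"dx":0.15,"dy":-0.36,"dz":0,"twist":0}]'
python3 -m pendant '[{"dx":0.18,"dy":-0.35,"dz":0,"twist":0},{"dx":0.18,"dy":-0.35,"dz":0,"twist":0}]') | grep -E "pos|contact"
```

```text
eef_pos: [0.5443, -0.3909, 0.1017]
contact_force: [-0.1, -1.2, 5.8]
eef_pos: [0.5407, -0.3924, 0.1017]
contact_force: [-0.5, -0.2, 5.0]
eef_pos: [0.537, -0.3936, 0.1018]
contact_force: [-0.6, -0.1, 5.2]
eef_pos: [0.5331, -0.3945, 0.1018]
contact_force: [-0.8, -1.5, 5.0]
eef_pos: [0.5293, -0.3949, 0.1017]
contact_force: [-0.2, -0.3, 5.0]
eef_pos: [0.5253, -0.3951, 0.1017]
contact_force: [-0.0, -0.4, 5.0]
eef_pos: [0.5214, -0.3949, 0.1017]
contact_force: [0.0, 0.6, 4.4]
eef_pos: [0.5175, -0.3943, 0.1017]
contact_force: [-0.5, -0.7, 5.3]
eef_pos: [0.5137, -0.3935, 0.1017]
contact_force: [-0.4, -0.9, 5.1]
eef_pos: [0.51, -0.3922, 0.1017]
contact_force: [-0.9, -0.2, 4.8]
eef_pos: [0.5064, -0.3907, 0.1018]
contact_force: [-1.0, 0.1, 5.4]
eef_pos: [0.5029, -0.3889, 0.1017]
contact_force: [-0.2, -1.1, 4.5]
```

```bash
(python3 -m pendant '[{"dx":0.21,"dy":-0.33,"dz":0,"twist":0},{"dx":0.21,"dy":-0.33,"dz":0,"twist":0}]'
python3 -m pendant '[{"dx":0.24,"dy":-0.31,"dz":0,"twist":0},{"dx":0.24,"dy":-0.31,"dz":0,"twist":0}]'
python3 -m pendant '[{"dx":0.27,"dy":-0.29,"dz":0,"twist":0},{"dx":0.27,"dy":-0.29,"dz":0,"twist":0}]'
python3 -m pendant '[{"dx":0.29,"dy":-0.27,"dz":0,"twist":0},{"dx":0.29,"dy":-0.27,"dz":0,"twist":0}]'
python3 -m pendant '[{"dx":0.31,"dy":-0.24,"dz":0,"twist":0},{"dx":0.31,"dy":-0.24,"dz":0,"twist":0}]'
python3 -m pendant '[{"dx":0.33,"dy":-0.21,"dz":0,"twist":0},{"dx":0.33,"dy":-0.21,"dz":0,"twist":0}]'
python3 -m pendant '[{"dx":0.35,"dy":-0.18,"dz":0,"twist":0},{"dx":0.35,"dy":-0.18,"dz":0,"twist":0}]'
python3 -m pendant '[{"dx":0.36,"dy":-0.15,"dz":0,"twist":0},{"dx":0.36,"dy":-0.15,"dz":0,"twist":0}]') | grep -E "pos|contact"
```

```text
eef_pos: [0.4996, -0.3868, 0.1017]
contact_force: [-0.6, 0.4, 5.2]
eef_pos: [0.4965, -0.3843, 0.1017]
contact_force: [0.1, 0.2, 5.8]
eef_pos: [0.4936, -0.3816, 0.1018]
contact_force: [-0.6, -0.3, 5.6]
eef_pos: [0.491, -0.3787, 0.1018]
contact_force: [-1.0, -1.2, 5.5]
eef_pos: [0.4886, -0.3756, 0.1017]
contact_force: [-0.3, -0.9, 5.5]
eef_pos: [0.4865, -0.3723, 0.1018]
contact_force: [0.0, -0.6, 6.3]
eef_pos: [0.4847, -0.3688, 0.1018]
contact_force: [-0.8, -0.0, 5.7]
eef_pos: [0.4832, -0.3651, 0.1017]
contact_force: [-0.2, -0.6, 5.7]
```

```bash
(python3 -m pendant '[{"dx":0.37,"dy":-0.12,"dz":0,"twist":0},{"dx":0.37,"dy":-0.12,"dz":0,"twist":0}]'
python3 -m pendant '[{"dx":0.38,"dy":-0.09,"dz":0,"twist":0},{"dx":0.38,"dy":-0.09,"dz":0,"twist":0}]'
python3 -m pendant '[{"dx":0.39,"dy":-0.05,"dz":0,"twist":0},{"dx":0.39,"dy":-0.05,"dz":0,"twist":0}]'
python3 -m pendant '[{"dx":0.39,"dy":-0.02,"dz":0,"twist":0},{"dx":0.39,"dy":-0.02,"dz":0,"twist":0}]'
python3 -m pendant '[{"dx":0.39,"dy":0.02,"dz":0,"twist":0},{"dx":0.39,"dy":0.02,"dz":0,"twist":0}]'
python3 -m pendant '[{"dx":0.39,"dy":0.05,"dz":0,"twist":0},{"dx":0.39,"dy":0.05,"dz":0,"twist":0}]'
python3 -m pendant '[{"dx":0.38,"dy":0.09,"dz":0,"twist":0},{"dx":0.38,"dy":0.09,"dz":0,"twist":0}]'
python3 -m pendant '[{"dx":0.37,"dy":0.12,"dz":0,"twist":0},{"dx":0.37,"dy":0.12,"dz":0,"twist":0}]') | grep -E "pos|contact"
```

```text
eef_pos: [0.482, -0.3614, 0.1018]
contact_force: [-1.2, 1.0, 6.0]
eef_pos: [0.4812, -0.3576, 0.1017]
contact_force: [-0.7, -0.1, 5.8]
eef_pos: [0.4807, -0.3537, 0.1017]
contact_force: [-0.4, 0.2, 6.3]
eef_pos: [0.4806, -0.3498, 0.1018]
contact_force: [-0.0, 0.3, 5.9]
eef_pos: [0.4808, -0.3458, 0.1017]
contact_force: [-1.0, 0.1, 6.6]
eef_pos: [0.4811, -0.3436, 0.1019]
contact_force: [-1.5, -3.8, 4.0]
eef_pos: [0.4819, -0.3405, 0.1019]
contact_force: [-1.7, -7.4, 4.4]
eef_pos: [0.4828, -0.3368, 0.1019]
contact_force: [-3.4, -6.8, 4.3]
```

Take-up came at about -188° (measured TCP), since the y-force jumped between -185° and -190°. Radial force is small, so I continue on the circle under load.

```bash
python3 -m pendant '[{"dx":0.71,"dy":0.33,"dz":0,"twist":0},{"dx":1.35,"dy":0.78,"dz":0,"twist":0},{"dx":1.91,"dy":1.34,"dz":0,"twist":0},{"dx":2.36,"dy":1.98,"dz":0,"twist":0},{"dx":2.69,"dy":2.69,"dz":0,"twist":0}]' | grep -E "time|pos|contact|fing"
python3 -m pendant '[{"dx":0.20,"dy":0.76,"dz":0,"twist":0},{"dx":0.27,"dy":1.54,"dz":0,"twist":0},{"dx":0.20,"dy":2.32,"dz":0,"twist":0},{"dx":0,"dy":3.08,"dz":0,"twist":0},{"dx":-0.33,"dy":3.79,"dz":0,"twist":0}]' | grep -E "time|pos|contact|fing"
```

```text
time: 14.78
eef_pos: [0.5081, -0.3084, 0.1015]
contact_force: [-7.7, -2.4, 8.1]
finger_force: 30.0
time: 15.4
eef_pos: [0.5457, -0.3093, 0.1012]
contact_force: [-7.3, 2.6, 10.2]
finger_force: 30.3
```

```bash
python3 -m pendant '[{"dx":-0.45,"dy":0.64,"dz":0,"twist":0},{"dx":-1.00,"dy":1.20,"dz":0,"twist":0},{"dx":-1.65,"dy":1.65,"dz":0,"twist":0},{"dx":-2.36,"dy":1.98,"dz":0,"twist":0},{"dx":-3.12,"dy":2.18,"dz":0,"twist":0}]' | grep -E "time|pos|contact|fing"
python3 -m pendant '[{"dx":-0.78,"dy":0.07,"dz":0,"twist":0},{"dx":-1.56,"dy":0,"dz":0,"twist":0},{"dx":-2.32,"dy":-0.20,"dz":0,"twist":0},{"dx":-3.03,"dy":-0.53,"dz":0,"twist":0},{"dx":-3.67,"dy":-0.98,"dz":0,"twist":0}]' | grep -E "time|pos|contact|fing"
```

```text
time: 16.02
eef_pos: [0.5691, -0.3386, 0.1013]
contact_force: [-1.8, 7.4, 9.9]
finger_force: 30.2
time: 16.65
eef_pos: [0.562, -0.3755, 0.1016]
contact_force: [5.7, 6.0, 6.4]
finger_force: 29.8
```

```bash
(python3 -m pendant '[{"dx":-0.55,"dy":-0.55,"dz":0,"twist":0},{"dx":-1.00,"dy":-1.20,"dz":0,"twist":0},{"dx":-1.34,"dy":-1.91,"dz":0,"twist":0},{"dx":-1.54,"dy":-2.67,"dz":0,"twist":0},{"dx":-1.61,"dy":-3.45,"dz":0,"twist":0}]'
python3 -m pendant '[{"dx":0.07,"dy":-0.78,"dz":0,"twist":0},{"dx":0.27,"dy":-1.54,"dz":0,"twist":0},{"dx":0.60,"dy":-2.25,"dz":0,"twist":0},{"dx":1.05,"dy":-2.89,"dz":0,"twist":0},{"dx":1.61,"dy":-3.45,"dz":0,"twist":0}]'
python3 -m pendant '[{"dx":0.64,"dy":-0.45,"dz":0,"twist":0},{"dx":1.35,"dy":-0.78,"dz":0,"twist":0},{"dx":2.11,"dy":-0.99,"dz":0,"twist":0},{"dx":2.89,"dy":-1.05,"dz":0,"twist":0},{"dx":3.67,"dy":-0.99,"dz":0,"twist":0},{"dx":4.43,"dy":-0.78,"dz":0,"twist":0}]') | grep -E "time|pos|contact|fing"
```

```text
time: 17.27
eef_pos: [0.5288, -0.3943, 0.1021]
contact_force: [8.4, 0.2, 3.2]
finger_force: 29.7
time: 17.9
eef_pos: [0.4933, -0.3808, 0.1023]
contact_force: [5.5, -6.4, 1.0]
finger_force: 29.5
time: 18.65
eef_pos: [0.4829, -0.3371, 0.1019]
contact_force: [-3.5, -8.6, 3.9]
finger_force: 29.7
```

```bash
(python3 -m pendant '[{"dx":0.71,"dy":0.33,"dz":0,"twist":0},{"dx":1.35,"dy":0.78,"dz":0,"twist":0},{"dx":1.91,"dy":1.34,"dz":0,"twist":0},{"dx":2.36,"dy":1.98,"dz":0,"twist":0},{"dx":2.69,"dy":2.69,"dz":0,"twist":0}]'
python3 -m pendant '[{"dx":0.20,"dy":0.76,"dz":0,"twist":0},{"dx":0.27,"dy":1.54,"dz":0,"twist":0},{"dx":0.20,"dy":2.32,"dz":0,"twist":0},{"dx":0,"dy":3.08,"dz":0,"twist":0},{"dx":-0.33,"dy":3.79,"dz":0,"twist":0}]'
python3 -m pendant '[{"dx":-0.45,"dy":0.64,"dz":0,"twist":0},{"dx":-1.00,"dy":1.20,"dz":0,"twist":0},{"dx":-1.65,"dy":1.65,"dz":0,"twist":0},{"dx":-2.36,"dy":1.98,"dz":0,"twist":0},{"dx":-3.12,"dy":2.18,"dz":0,"twist":0}]'
python3 -m pendant '[{"dx":-0.78,"dy":0.07,"dz":0,"twist":0},{"dx":-1.56,"dy":0,"dz":0,"twist":0},{"dx":-2.32,"dy":-0.20,"dz":0,"twist":0},{"dx":-3.03,"dy":-0.53,"dz":0,"twist":0},{"dx":-3.67,"dy":-0.98,"dz":0,"twist":0}]'
python3 -m pendant '[{"dx":-0.55,"dy":-0.55,"dz":0,"twist":0},{"dx":-1.00,"dy":-1.20,"dz":0,"twist":0},{"dx":-1.34,"dy":-1.91,"dz":0,"twist":0},{"dx":-1.54,"dy":-2.67,"dz":0,"twist":0},{"dx":-1.61,"dy":-3.45,"dz":0,"twist":0}]'
python3 -m pendant '[{"dx":0.07,"dy":-0.78,"dz":0,"twist":0},{"dx":0.27,"dy":-1.54,"dz":0,"twist":0},{"dx":0.60,"dy":-2.25,"dz":0,"twist":0},{"dx":1.05,"dy":-2.89,"dz":0,"twist":0},{"dx":1.61,"dy":-3.45,"dz":0,"twist":0}]') | grep -E "time|pos|contact"
```

```text
time: 19.27
eef_pos: [0.5081, -0.3084, 0.1015]
contact_force: [-6.5, -3.2, 8.1]
time: 19.9
eef_pos: [0.5457, -0.3093, 0.1012]
contact_force: [-7.1, 3.0, 11.5]
time: 20.52
eef_pos: [0.5691, -0.3386, 0.1013]
contact_force: [-1.6, 7.5, 10.2]
time: 21.15
eef_pos: [0.562, -0.3755, 0.1017]
contact_force: [5.0, 5.7, 5.9]
time: 21.78
eef_pos: [0.5287, -0.3943, 0.1021]
contact_force: [7.5, 1.1, 1.9]
time: 22.4
eef_pos: [0.4933, -0.3808, 0.1022]
contact_force: [6.0, -5.6, 1.4]
```

```bash
(python3 -m pendant '[{"dx":0.64,"dy":-0.45,"dz":0,"twist":0},{"dx":1.35,"dy":-0.78,"dz":0,"twist":0},{"dx":2.11,"dy":-0.99,"dz":0,"twist":0},{"dx":2.89,"dy":-1.05,"dz":0,"twist":0},{"dx":3.3,"dy":-1.03,"dz":0,"twist":0},{"dx":3.75,"dy":-0.97,"dz":0,"twist":0},{"dx":3.75,"dy":-0.97,"dz":0,"twist":0},{"dx":3.75,"dy":-0.97,"dz":0,"twist":0}]') | grep -E "time|pos|contact"
```

```text
time: 23.4
eef_pos: [0.4813, -0.3436, 0.1019]
contact_force: [-1.3, -6.5, 3.2]
```

```bash
(python3 -m pendant '[{"dx":0,"dy":0,"dz":0,"twist":0},{"dx":0,"dy":0,"dz":0,"twist":0},{"dx":0,"dy":0,"dz":0,"twist":0},{"dx":0,"dy":0,"dz":0,"twist":0}]' 60
python3 -m pendant '[{"dx":0,"dy":0,"dz":-2,"twist":0},{"dx":0,"dy":0,"dz":-6,"twist":0},{"dx":0,"dy":0,"dz":-10,"twist":0},{"dx":0,"dy":0,"dz":-10,"twist":0}]'
python3 -m pendant '[{"dx":4,"dy":-0.6,"dz":0,"twist":0},{"dx":8.4,"dy":-1.2,"dz":0,"twist":0},{"dx":8.4,"dy":-1.2,"dz":0,"twist":0},{"dx":8.4,"dy":-1.2,"dz":0,"twist":0},{"dx":8.4,"dy":-1.2,"dz":0,"twist":0},{"dx":8.4,"dy":-1.2,"dz":0,"twist":0}]' 0) | grep -E "time|pos|contact|open"
python3 - <<'E'
from h import *
c=cam("scene");cr=cv2.resize(c["img"][170:280,280:400],None,fx=5,fy=5,interpolation=cv2.INTER_CUBIC)
cv2.imwrite(f"pics/scene5.png",cr[:,:,::-1])
p=pts(c);P=p
for k,m in(("tab",(c["img"].max(-1)<60)&(P[...,2]>.05)&(P[...,2]<.092)&(P[...,1]>-.29)&(P[...,1]<-.22)&(P[...,0]>.48)&(P[...,0]<.58)),("handle",(c["img"].max(-1)<60)&(P[...,2]>.1)&(P[...,2]<.145)&(P[...,1]>-.38)&(P[...,1]<-.31)&(P[...,0]>.45)&(P[...,0]<.53))):
    q=P[m];print(k,len(q),np.median(q,0),q.min(0),q.max(0))
E
```

```text
time: 23.9
eef_pos: [0.4813, -0.3405, 0.1008]
contact_force: [0.9, -0.7, -0.4]
opening: 0.607
time: 24.4
eef_pos: [0.4837, -0.3431, 0.208]
contact_force: [-0.1, -0.3, 0.2]
opening: 0.598
time: 25.15
eef_pos: [0.4696, -0.2578, 0.2013]
contact_force: [0.0, 0.1, -0.3]
opening: -0.001
tab 77 [ 0.51488411 -0.2567503   0.07568097] [ 0.51103338 -0.2707695   0.05101345] [ 0.52205335 -0.24175834  0.08993573]
handle 84 [ 0.4725437  -0.34874871  0.1331954 ] [ 0.46833673 -0.35728389  0.10160152] [ 0.48711695 -0.33687646  0.14090057]
```

View pics/scene5.png

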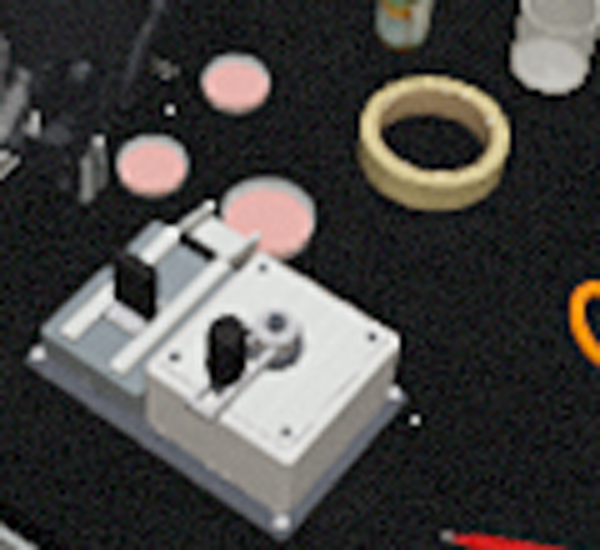

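The handle stands at crop (228,350), left where it was released with the arm pointing to the robot. The tab is at (135,285), clear of the gripper. Descending in front of the tab.

```bash
(python3 -m pendant '[{"dx":0,"dy":0,"dz":4,"twist":0},{"dx":0,"dy":0,"dz":8,"twist":0},{"dx":0,"dy":0,"dz":12,"twist":0},{"dx":0,"dy":0,"dz":13.3,"twist":0},{"dx":0,"dy":0,"dz":13.3,"twist":0},{"dx":0,"dy":0,"dz":13.3,"twist":0}]'
python3 -m pendant '[{"dx":-0.05,"dy":0.8,"dz":0,"twist":0},{"dx":-0.1,"dy":1.6,"dz":0,"twist":0},{"dx":-0.15,"dy":2.4,"dz":0,"twist":0},{"dx":-0.15,"dy":2.4,"dz":0,"twist":0}]'
python3 -m pendant '[{"dx":-0.03,"dy":0.5,"dz":0,"twist":0},{"dx":-0.06,"dy":1.0,"dz":0,"twist":0},{"dx":-0.09,"dy":1.5,"dz":0,"twist":0},{"dx":-0.12,"dy":2,"dz":0,"twist":0},{"dx":-0.12,"dy":2,"dz":0,"twist":0}]') | grep -E "time|pos|contact"
```

```text
time: 25.95
eef_pos: [0.4708, -0.2581, 0.0702]
contact_force: [0.1, -1.2, 1.2]
time: 26.45
eef_pos: [0.4944, -0.2587, 0.0685]
contact_force: [0.3, -0.1, 0.4]
time: 27.08
eef_pos: [0.5139, -0.2597, 0.0681]
contact_force: [-1.0, 0.6, -0.1]
```

```bash
(python3 -m pendant '[{"dx":-0.03,"dy":0.5,"dz":0,"twist":0},{"dx":-0.06,"dy":1.0,"dz":0,"twist":0},{"dx":-0.06,"dy":1.0,"dz":0,"twist":0}]'
python3 -m pendant '[{"dx":-0.03,"dy":0.5,"dz":0,"twist":0},{"dx":-0.06,"dy":1.0,"dz":0,"twist":0},{"dx":-0.06,"dy":1.0,"dz":0,"twist":0}]'
python3 -m pendant '[{"dx":-0.02,"dy":0.3,"dz":0,"twist":0},{"dx":-0.02,"dy":0.3,"dz":0,"twist":0}]') | grep -E "time|pos|contact"
```

```text
time: 27.45
eef_pos: [0.5241, -0.2603, 0.0682]
contact_force: [-0.8, 1.6, -0.9]
time: 27.82
eef_pos: [0.5342, -0.2611, 0.0683]
contact_force: [-2.4, -0.1, 0.2]
time: 28.08
eef_pos: [0.5368, -0.2612, 0.0683]
contact_force: [-2.0, 1.1, 0.1]
```

```bash
(python3 -m pendant '[{"dx":-0.01,"dy":0.2,"dz":0,"twist":0},{"dx":-0.01,"dy":0.2,"dz":0,"twist":0}]'
python3 -m pendant '[{"dx":-0.01,"dy":0.2,"dz":0,"twist":0},{"dx":-0.01,"dy":0.2,"dz":0,"twist":0}]'
python3 -m pendant '[{"dx":-0.01,"dy":0.2,"dz":0,"twist":0},{"dx":-0.01,"dy":0.2,"dz":0,"twist":0}]') | grep -E "time|pos|contact"
python3 - <<'E'
from h import *
c=cam("scene");cr=cv2.resize(c["img"][170:280,280:400],None,fx=5,fy=5,interpolation=cv2.INTER_CUBIC)
cv2.imwrite(f"pics/scene6.png",cr[:,:,::-1])
E
```

```text
time: 28.32
eef_pos: [0.5387, -0.2613, 0.0683]
contact_force: [-1.7, 1.1, -1.0]
time: 28.58
eef_pos: [0.5407, -0.2614, 0.0683]
contact_force: [-1.1, 0.3, -0.8]
time: 28.82
eef_pos: [0.5415, -0.2614, 0.0683]
contact_force: [-6.6, 0.2, 1.5]
```

View pics/scene6.png

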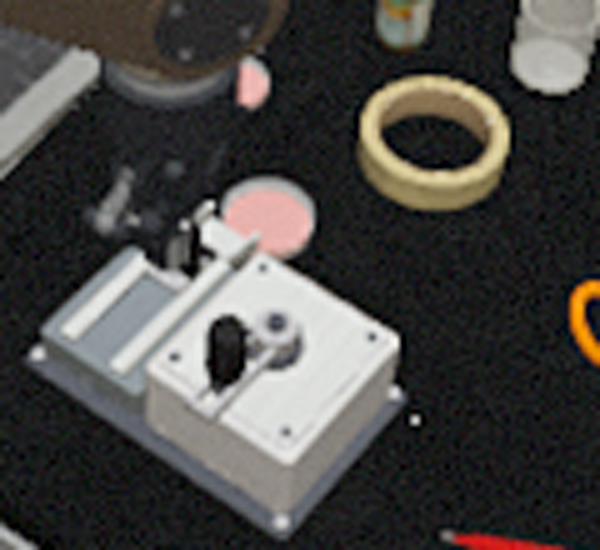

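The tab is now at the chute end, at about crop (180,250), and the force rose as it stalled on the stop. The crank is untouched. One more millimetre confirms it, then back off.

```bash
(python3 -m pendant '[{"dx":0,"dy":0.1,"dz":0,"twist":0},{"dx":0,"dy":0.1,"dz":0,"twist":0}]'
python3 -m pendant '[{"dx":0,"dy":-1,"dz":0,"twist":0},{"dx":0.1,"dy":-2.5,"dz":0,"twist":0},{"dx":0.1,"dy":-2.5,"dz":-4,"twist":0},{"dx":0.1,"dy":-2.5,"dz":-8,"twist":0},{"dx":0.1,"dy":-2.5,"dz":-12,"twist":0},{"dx":0.1,"dy":-2.5,"dz":-12,"twist":0},{"dx":0.1,"dy":-2.5,"dz":-12,"twist":0}]') | grep -E "time|pos|contact"
python3 - <<'E'
from h import *
c=cam("top");P=pts(c);cr=cv2.resize(c["img"][160:270,290:410],None,fx=5,fy=5,interpolation=cv2.INTER_CUBIC)
cv2.imwrite("pics/top7.png",cr[:,:,::-1])
c=cam("scene");P=pts(c)
m=(c["img"].max(-1)<60)&(P[...,2]>.05)&(P[...,2]<.092)&(P[...,1]>-.29)&(P[...,1]<-.22)&(P[...,0]>.52)&(P[...,0]<.6);q=P[m];print(len(q),np.median(q,0))
E
```

```text
time: 29.12
eef_pos: [0.5416, -0.2614, 0.0683]
contact_force: [-9.6, 1.0, 4.0]
time: 30.0
eef_pos: [0.518, -0.2603, 0.1879]
contact_force: [0.1, 0.5, -0.5]
83 [ 0.55629449 -0.25913014  0.07504156]
```

View pics/top7.png

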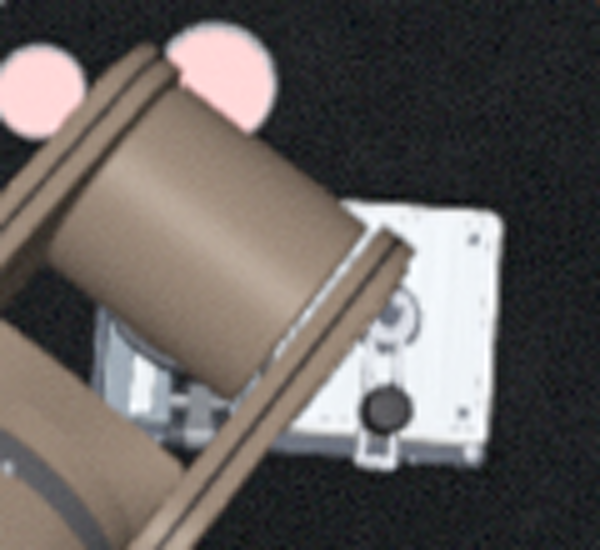

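The tab moved 41 mm onto its stop, the handle is at crop (385,408) where I left it, and the dish hasn't moved. Handing in.

```bash
python3 -c "
from plant import ctrl;print(ctrl.sign_off())"
```

```text
the job is handed in; nothing more can be done
None
```

I turned the crank clockwise two full turns past the felt take-up, let go, and pushed the discharge tab home against its stop. The job was handed in at about 30 s of the 70 s; sign-off returned no verdict.

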